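# Check the piston's deck clearance at top dead centre with the dial depth gauge

## Task

The small engine's cylinder head is off: turn the flywheel clockwise until the notch in its rim stands at the steel pointer, so that the piston is at the top of its stroke, and let it stay there. Then take the dial depth gauge from its setting plate and hold it upright on the engine's top face, its foot bridging the bore in line with the crankshaft and flat on the face, its plunger on the centre mark of the piston. Press it down lightly, with about 10 N, and finish while you are still holding and pressing it there, so that I can read the dial; leave the removed head and the tools lying where they are.

Things in the scene. Friction and masses are not known exactly. Their poses are not given: they have to be found in the camera images.
- engine: small engine, its cylinder head off, bolted to a plywood board 200 x 150 x 18 mm, fixed. Origin: on the bench under the bore's axis; z up, x along the crankshaft from the flywheel (in front, towards the robot) to the back, y left. Round crankcase 86 mm thick, x -45 to 45 mm; cylinder with fins 78 x 78 mm. Fingers have free room round the flywheel's upper half, x -145 to -50 mm
- deck_centre (a point): middle of the bore's mouth in the engine's flat level top face, 158 mm above the engine's origin. The face is 76 x 76 mm, the bore 40 mm wide; four upright studs, 6 mm thick and 14 mm high, stand on it at x and y +-28 mm
- hub (a point): centre of the flywheel: x -98, y 0, z 78 mm from the engine's origin. The flywheel is a steel wheel of 104 mm diameter on the crankshaft, its rim 14 mm thick (along engine x) with flat faces from radius 34 to 52 mm; it can be gripped across these 14 mm near its top
- flywheel (a joint): angle of flywheel and crankshaft, rad: 0 with the notch at the pointer and the piston at the top of its stroke; negative at the start (the notch then stands above the pointer, nearer the wheel's top), growing as the wheel turns clockwise seen from the robot (its top moves to the right, engine -y). Friction of 0.12 N m keeps it where it is left
- notch (a point): the notch cut into the flywheel's rim, a square slot 10 mm wide and 12 mm deep; the point is 3 mm below the rim, in the middle of its thickness
- pointer (a point): tip of the fixed steel pointer at the right side of the flywheel, 75 degrees clockwise from its top, 2.5 mm off the rim; a strip from the crankcase, outside the rim (radius 70 to 74 mm), carries it
- crown (a point): centre mark (small dark dot) of the piston's flat top, in the bore; 4 mm below the engine's top face when the flywheel is at 0, sinking up to 10 mm deeper before it
- gauge: dial depth gauge, 250 g (varies), upright on its setting plate. Origin: centre of the foot's underside; z up along the plunger, y along the foot; the dial faces -x. Steel foot 22 (x) x 70 (y) x 10 mm; dark case 22 mm thick (x; the dial's rim reaches x -16 mm), 46 mm wide with flat sides to grip (y), z 24 to 76 mm; a small cap reaches z 85 mm
- tip (a point): tip of the gauge's plunger, on the gauge's axis
- plunger (a joint): how far the gauge's spring plunger (6 mm thick) stands out of the foot's underside, m: 0 when flush (as it stands on the plate), 0.012 when free in the air; the spring pushes it out with 0.6 to 1.4 N. With the foot flat on the engine's top face it shows the piston's depth: 0.004 at the top of the stroke
- setting_plate: dark ground steel plate 70 (x) x 110 (y) x 12 mm on the bench, fixed, on which the gauge stands in the middle; origin: centre of its underside. It lies to the left or to the right of the engine, the removed head on the other side
- cylinder_head: the removed finned aluminium cylinder head, 78 x 78 mm, 37 mm high, with a spark plug standing up to 74 mm; loose, to be left alone. Origin: centre of its underside
- spanner: open-ended spanner, 186 mm long, origin in its middle, lying at the front edge of the bench; to be left alone
- driver: slot screwdriver with a red grip, 220 mm long, origin in its middle, lying at the front edge of the bench; to be left alone
- caliper: sliding caliper, 200 mm long, origin in its middle, lying flat at the left behind; to be left alone
Not all that is in view belongs to the job. Leave any blue or yellow look-alike of the gauge alone.

How it is judged:
On the way, in this order (a step that is already met when the one before it is completed fails the run):
1. the flywheel's notch stands at the pointer, at rest, while the gauge still stands on its plate (value of joint flywheel between -0.1 and 0.1 rad and velocity of joint flywheel between -0.1 and 0.1 rad/s and distance of gauge from where it was at the start of the episode below 0.02 m), for 0.3 s.
2. the gauge is lifted off its plate (z of gauge in the frame of setting_plate above 0.04 m and contact force between the fingers and gauge above 2 N), for 0.1 s.
At the end, for the whole second after the job is handed in: flywheel within 0.1 rad of the pointer; gauge upright (0.05 rad), foot flat on the top face and within 0.17 rad of the crankshaft's line, tip within 5 mm of the centre mark, plunger out 3.1 to 4.9 mm; held in the fingers, pressing on the engine with 4 to 25 N, at rest (value of joint flywheel between -0.1 and 0.1 rad and horizontal distance between tip and crown below 0.005 m and value of joint plunger between 0.0031 and 0.0049 m and z of gauge in the frame of engine between 0.1565 and 0.159 m and angle between gauge's own z axis and vertical below 0.05 rad and angle between the y axis of gauge and the x axis of engine, either way round below 0.17 rad and contact force between gauge and engine between 4 and 25 N and contact force between the fingers and gauge above 4 N and linear speed of gauge below 0.01 m/s); the arm keeps its last pose, push and grip.
It fails at once if the gauge is pressed on the engine with more than 60 N (contact force between gauge and engine above 60 N).
It fails at once if the cylinder head, the spanner, the screwdriver or the caliper is moved by more than 20 mm (distance of any of cylinder_head, spanner, driver, caliper from where it was at the start of the episode above 0.02 m).
It also fails if it takes over 48 s, if anything falls off the work surface, if the arm or the gripper's body presses on something with over 40 N, if the wrist force passes 120 N, or if a joint passes its speed limit or range.

## Robot

A 7-joint arm with a two-finger parallel gripper is mounted at the origin on a cart in front of the work surface, level with it; the furniture and walls round the work are solid. World frame = base frame: x ahead of the robot, y to its left, z up, the work surface at z = 0. Lengths are in m, angles in rad, forces in N, time in s.
With the tool pointing down it reaches from about 0.425 to 0.925 m from the base axis. Payload 6.8 kg.
Tool frame: the origin (TCP) lies at the very end of the fingers, on their centre line; the grasp point (between the pads) lies 19 mm behind it; z points along the fingers, y is the line along which they close (so a half turn about z gives the same grasp; the last joint's range is limited). The gripper opens to 85 mm and grips with 20 to 120 N. Pads are 22 mm wide; open, the fingers measure 114 mm over their backs; the gripper's body (76 mm by 85 mm) begins 54 mm behind the grasp point. The pads swing forward as they close: fully open they stand 13 mm farther back than shut.
Start: joints at [1.028, 0.477, 0.022, 1.555, -0.011, 1.109, -0.083], TCP at [0.284, -0.612, 0.231] pointing down, gripper open.
Joint ranges: [-2.96, 2.96], [-0.34, 2.1], [-1.41, 1.46], [0.24, 2.44], [-1.37, 4.51], [0.17, 1.92], [-2.96, 2.96]. Speed limits (rad/s): [2.39, 2.39, 3.14, 3.14, 3.14, 3.14, 3.14].

## Interface

Orientations are given as a unit quaternion [w, x, y, z].
In Python, from station import * gives the robot as it stands.
- The arm moves only by the tool jog_arm, never from a script. Its argument "moves" is one flat list of numbers, 7 for each row, row after row: the shift along the tool's x, y, z normalised to -1 to 1, where 1 is 20 mm, then the turn, a rotation vector about the tool's x, y, z normalised to -1 to 1, where 1 is 4 degrees, then the opening, from 0 (shut) to 1 (fully open). In form: [x, y, z, rx, ry, rz, claw, x, y, z, rx, ry, rz, claw, ...]. A call has exactly 8 rows; each row shifts and turns the commanded pose from where the row before left it, along the tool's axes as they then stand; what a row does not reach is not made up. A row lasts 1/12 s, in which the tool goes at most 41.7 mm and 7.16 degrees, less where a joint would pass 70% of its speed; a pose out of reach is approached as far as the arm can. A call with a number of a shift or a turn outside -1 to 1 is refused whole. A call with a gripper value outside its range is refused whole. The fingers move at their own pace and stop on an object; "grip_force" is the grip in N (left out, the last holds). Time passes only in rows, so rows that do not move let the fingers close, or fill a call up. It gives the time, the measured TCP pose, the force, the opening and the grip force at its end, in the units of the state.
- get_obs(): the state, without advancing time (a new reading comes with each control period).
- read_camera(name): name is "scene" or "top" or "wrist"; returns a dict with "color" (420x560x3 uint8, blue, green, red), "fx", "fy", "cx", "cy" (pixels), "k1" (the pictures are not rectified: a ray, as slopes to the right and down, at radius r is drawn at 1 + k1 r^2 times it, then the intrinsics apply), "rvec" (rotation vector, rad) and "tvec" (3), from world to camera coordinates, as OpenCV has them. Camera axes: x right, y down, z forward; pixel columns grow to the right and rows downward; lengths in m; the calibration is good to about 2 mm. A picture is of the moment at which its call begins. There is no depth.
- hand_in(): hands the job in; it is judged then, once.
The state is a dict: "t": time; "q": joint angles; "joint_vel": joint speeds; "joint_torque": joint torques, N m; "eef_pos": TCP position; "tool_rot": TCP orientation; "contact_force": force on the tool from outside, world axes, zero at the start; "torque": the same for the moment, N m; "gripper_width": opening from 0.0 (shut) to 1.0 (fully open); "grasp_force": force on a finger pad.
Only numpy, scipy, OpenCV 4.12 (cv2) and the standard library are available. Lean on these libraries where they do the work, as an engineer would, in place of code of your own. Each camera call takes 0.05 s, during which the arm holds its last target. There are 200 camera calls.

## Working session

There is one attempt and no reset: what is moved stays moved. The work goes in short steps, Python scripts to look and compute and a tool call to move; the robot and the scene stay as the last step left them, time stands still between calls to the robot, and variables do not carry over. Pictures are saved under pics/ and viewed, at most 10 in all, crops included, and the job is handed in when it is done.

Besides the shell and the picture viewer there is one more tool, called after ">>>" as name(argument=value, ...) on one line, values as JSON. jog_arm: Moves the arm, as the interface text tells. Scaled input: -1 to 1 covers 20 mm each way for a shift and 4 degrees each way for a turn. Its arguments: {"type":"object","properties":{"moves":{"type":"array"},"grip_force":{"type":"number"}},"required":["moves"]}

```bash
ls; mkdir -p pics; cat > h.py <<'E'
from station import *
import numpy as np, cv2
def K(c): return np.array([[c['fx'],0,c['cx']],[0,c['fy'],c['cy']],[0,0,1.]])
def D(c):
    return np.array([c['k1'],0,0,0,0.])
def RT(c):
    return cv2.Rodrigues(np.array(c['rvec'],float))[0], np.array(c['tvec'],float).reshape(3)
def proj(c,p):
    return cv2.projectPoints(np.array(p,float).reshape(-1,1,3),np.array(c['rvec'],float),np.array(c['tvec'],float),K(c),D(c))[0].reshape(-1,2)
def ray(c,uv):
    n=cv2.undistortPoints(np.array(uv,float).reshape(-1,1,2),K(c),D(c)).reshape(-1,2)
    R,t=RT(c); return -R.T@t, np.c_[n,np.ones(len(n))]@R
def onz(c,uv,z):
    o,d=ray(c,uv); return o+d*((z-o[2])/d[:,2])[:,None]
def tri(c1,u1,c2,u2):
    o1,d1=ray(c1,u1);o2,d2=ray(c2,u2);d1=d1[0]/np.linalg.norm(d1[0]);d2=d2[0]/np.linalg.norm(d2[0])
    s=np.linalg.lstsq(np.c_[d1,-d2],o2-o1,rcond=None)[0];a=o1+s[0]*d1;b=o2+s[1]*d2
    return (a+b)/2,np.linalg.norm(a-b)
E
python3 - <<'E'
from h import *
import pickle
cs={n:read_camera(n) for n in ("scene","top","wrist")}
pickle.dump(cs,open('c0.pkl','wb'))
for n,c in cs.items():
    R,t=RT(c);print(n,c['fx'],c['k1'],-R.T@t,R[2])
cv2.imwrite('pics/a.png',np.vstack([cs['scene']['color']]));cv2.imwrite('pics/b.png',cs['top']['color'])
o=get_obs();print(o)
E
```

```text
pics
scene 445.27950131020685 -0.057750093168835906 [-0.13602429  0.74975764  1.06433995] [ 0.50940584 -0.49295873 -0.70533494]
top 491.1140846111145 -0.12454771730816905 [0.37361827 0.08138514 1.35909366] [ 0.14240589 -0.00937937 -0.98976391]
wrist 337.03774978446137 -0.014065018699722083 [ 0.36130959 -0.57638142  0.37234862] [-0.29611547 -0.13590204 -0.94543443]
{'t': 0.15, 'q': array([ 1.02791713,  0.47765647,  0.02233458,  1.55617627, -0.01150828,
        1.10929992, -0.08311237]), 'joint_vel': array([ 5.17979518e-05, -1.52848769e-03,  2.17608295e-04, -1.68970458e-03,
       -4.07063945e-04, -1.33785753e-03, -7.06114935e-04]), 'joint_torque': array([ 2.73367412e-03, -5.96924615e+01,  1.61013756e+00, -2.81492454e+01,
        1.26354833e-02,  6.50356145e-03,  1.32409548e-05]), 'eef_pos': array([ 0.28413764, -0.6118006 ,  0.23053811]), 'tool_rot': array([-6.78825550e-04,  9.76462151e-01,  2.15687666e-01, -1.94368171e-04]), 'contact_force': array([ 0.33481581, -0.09957139, -0.17664252]), 'torque': array([-0.00617048, -0.01454075,  0.00691168]), 'grasp_force': 0.0, 'gripper_width': 1.000396070889969}
```

View pics/a.png

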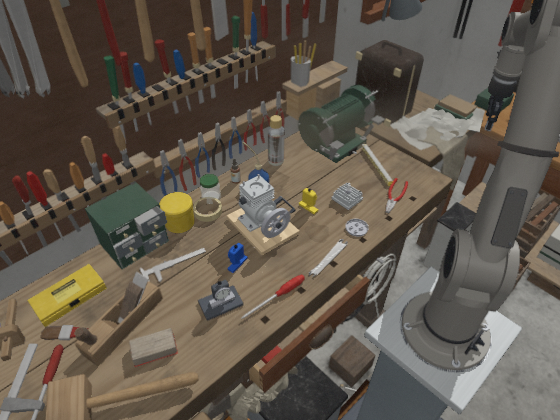

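View pics/b.png

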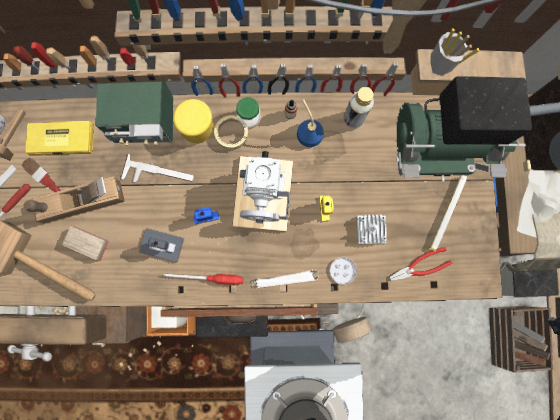

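The top view shows the engine at (263,185), and the head at (372,229). The gauge candidates are the dark plate with the dial at (160,244), the blue look-alike at (205,215) and the yellow one at (327,207). I choose (160,244), the grey one standing on the plate, and check it in one crop.

```bash
python3 - <<'E'
from h import *
import pickle
cs=pickle.load(open('c0.pkl','rb'))
def crop(n,x,y,w,h,s): return cv2.resize(cs[n]['color'][y:y+h,x:x+w],None,fx=s,fy=s,interpolation=cv2.INTER_CUBIC)
A=crop('top',230,140,70,50*2,4)   #280x400
B=crop('top',132,222,60,45,6) #360x270
C=crop('scene',225,165,80,90,4) #320x360... 
D_=crop('scene',190,275,60,48,5) #300x240
im=np.zeros((600,800,3),np.uint8)
im[:400,:280]=A;im[:270,300:660]=B;im[280:580 if 0 else 600,300:620]=C[:320];im[360+0:600,0:0]=0
im[400:600,0:250]=cv2.resize(D_,(250,200))
cv2.imwrite('pics/c.png',im)
E
```

```text
(no output)
```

View pics/c.png

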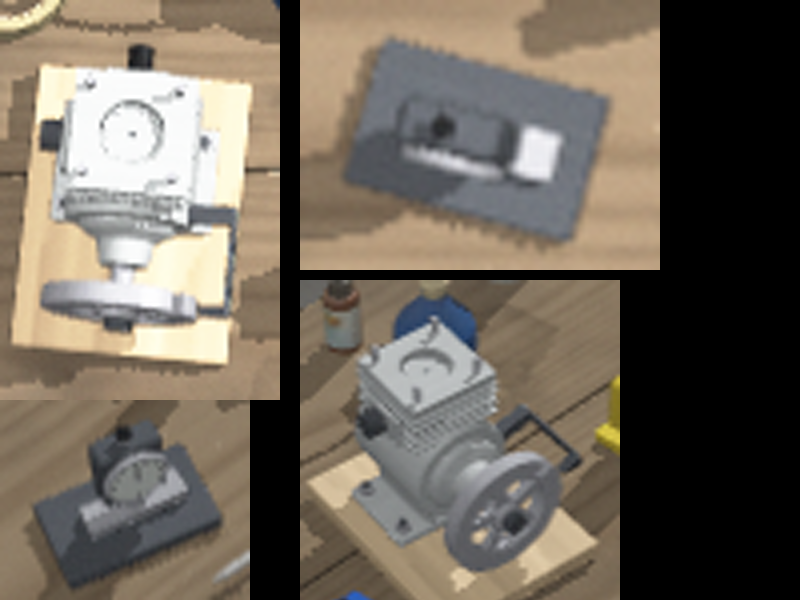

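```bash
python3 - <<'E'
from h import *
import pickle
cs=pickle.load(open('c0.pkl','rb'));T=cs['top'];S=cs['scene']
A=lambda p:np.array(p,float)/4+[230,140]-.375
B=lambda p:(np.array(p,float)-[300,0])/6+[132,222]-.4
C=lambda p:(np.array(p,float)-[300,280])/4+[225,165]-.375
bd=onz(T,A([(40,66),(251,86),(228,363),(12,346)]),.018);print('board',bd[:,:2])
e=[bd[0]-bd[3],bd[1]-bd[2],(bd[0]-bd[1]),bd[3]-bd[2]]
yw=[np.degrees(np.arctan2(v[1],v[0])) for v in e];print(yw,[np.linalg.norm(v) for v in e])
print('bore centre top',onz(T,A([(131,132)]),.158), 'scene',onz(S,C([(427,365)]),.158))
print('mark tri',tri(T,A([(131,133)]),S,C([(425,371)])))
pl=onz(T,B([(388,38),(608,98),(572,240),(345,180)]),.012);print('plate',pl[:,:2],pl.mean(0))
e=[pl[0]-pl[3],pl[1]-pl[2],pl[0]-pl[1],pl[3]-pl[2]]
print([np.degrees(np.arctan2(v[1],v[0])) for v in e],[np.linalg.norm(v) for v in e])
print('cap',onz(T,B([(443,127)]),.097),'hub?',onz(T,A([(119,320)]),.078))
E
```

```text
board [[0.73051988 0.16667039]
 [0.71365146 0.01871787]
 [0.51862208 0.03894389]
 [0.53281057 0.18716961]]
[np.float64(-5.919481820093415), np.float64(-5.920841335129222), np.float64(83.49565965840364), np.float64(84.53218158776666)] [np.float64(0.1987691861044487), np.float64(0.19607537830814792), np.float64(0.14891102739964598), np.float64(0.1489032434673115)]
bore centre top [[0.6497288  0.10103952 0.158     ]] scene [[0.64798033 0.09769936 0.158     ]]
mark tri (array([0.64930967, 0.10035894, 0.1529458 ]), np.float64(0.0023877615633109677))
plate [[0.53219122 0.42841458]
 [0.50286359 0.32534529]
 [0.43784258 0.34156411]
 [0.46662346 0.44745763]] [0.48488021 0.38569541 0.012     ]
[np.float64(-16.195045699600932), np.float64(-14.006020635531785), np.float64(74.11667511310303), np.float64(74.7948372623736)] [np.float64(0.06827715051127504), np.float64(0.06701329670055493), np.float64(0.10716057336817202), np.float64(0.10973503087531504)]
cap [[0.48314803 0.38174164 0.097     ]] hub? [[0.5417559  0.11193812 0.078     ]]
```

>>> jog_arm(moves=[1, -0.89, -0.2, 0, 0, 0, 0.5, 1, -0.89, -0.2, 0, 0, 0, 0.5, 1, -0.89, -0.2, 0, 0, 0, 0.5, 1, -0.89, -0.2, 0, 0, 0, 0.5, 1, -0.89, -0.2, 0, 0, 0, 0.5, 1, -0.89, -0.2, 0, 0, 0, 0.5, 1, -0.89, -0.2, 0, 0, 0, 0.5, 1, -0.89, -0.2, 0, 0, 0, 0.5])

```text
t: 0.82
eef_pos: [0.3697, -0.4142, 0.2633]
tool_rot: [-0.0, 0.976, 0.216, -0.0]
contact_force: [0.8, 0.5, 0.1]
gripper_width: 0.498
grasp_force: 0.0
```

>>> jog_arm(moves=[1, -0.89, -0.2, 0, 0, 0, 0.5, 1, -0.89, -0.2, 0, 0, 0, 0.5, 1, -0.89, -0.2, 0, 0, 0, 0.5, 1, -0.89, -0.2, 0, 0, 0, 0.5, 1, -0.89, -0.2, 0, 0, 0, 0.5, 1, -0.89, -0.2, 0, 0, 0, 0.5, 1, -0.89, -0.2, 0, 0, 0, 0.5, 1, -0.89, -0.2, 0, 0, 0, 0.5])

```text
t: 1.48
eef_pos: [0.4547, -0.2178, 0.2954]
tool_rot: [-0.0, 0.976, 0.216, -0.0]
contact_force: [-0.0, 0.0, -0.9]
gripper_width: 0.497
grasp_force: 0.0
```

>>> jog_arm(moves=[1, -0.89, -0.2, 0, 0, 0, 0.5, 1, -0.89, -0.2, 0, 0, 0, 0.5, 1, -0.89, -0.2, 0, 0, 0, 0.5, 1, -0.89, -0.2, 0, 0, 0, 0.5, 1, -0.89, -0.2, 0, 0, 0, 0.5, 1, -0.89, -0.2, 0, 0, 0, 0.5, 1, -0.89, -0.2, 0, 0, 0, 0.5, 1, -0.89, -0.2, 0, 0, 0, 0.5])

```text
t: 2.15
eef_pos: [0.5399, -0.0214, 0.3273]
tool_rot: [0.0, 0.976, 0.216, -0.0]
contact_force: [1.3, -1.0, 0.2]
gripper_width: 0.5
grasp_force: 0.0
```

```bash
python3 - <<'E'
from h import *
import pickle
o=get_obs();print(o['t'],o['q'],o['eef_pos'],o['tool_rot'])
c=read_camera('wrist');pickle.dump(c,open('c1.pkl','wb'))
print(proj(c,[[.6493,.1004,.154],[.5515,.110,.13]]))
cv2.imwrite('pics/d.png',cv2.resize(c['color'],(800,600)))
E
```

```text
2.15 [ 0.22953524  0.19806005 -0.35565364  1.73518225  0.07306962  1.22169714
 -1.28092088] [ 0.53986309 -0.02140333  0.32731781] [ 2.41446183e-05  9.76476970e-01  2.15621632e-01 -1.95424194e-04]
[[200.31151668  11.21834433]
 [160.92101077 115.69079785]]
```

View pics/d.png

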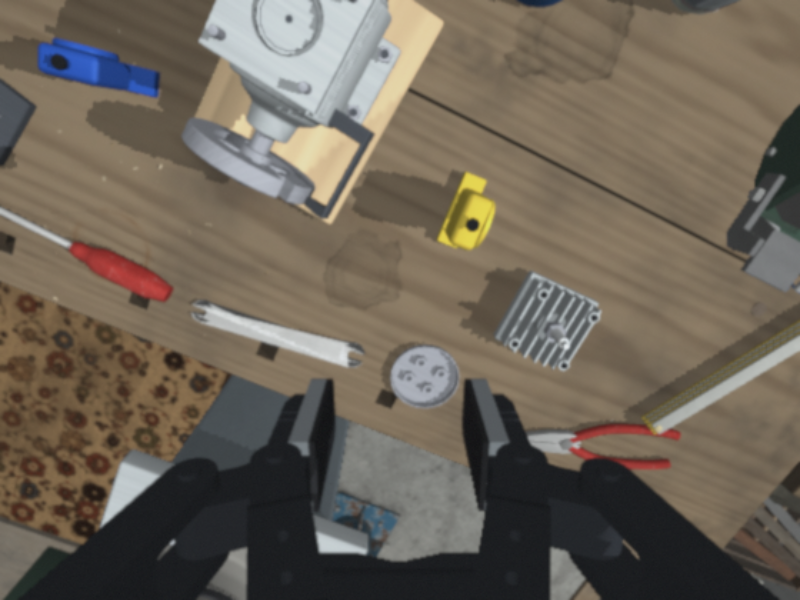

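The wrist view shows the engine at the upper left: bore mark at (288,18), wheel at (185–310, 120–200), pointer strip end at (320,210). I zoom in on the rim.

```bash
python3 - <<'E'
from h import *
import pickle
c=pickle.load(open('c1.pkl','rb'));T=pickle.load(open('c0.pkl','rb'))['top']
a=cv2.resize(c['color'][75:160,120:260],None,fx=5,fy=5,interpolation=cv2.INTER_CUBIC) #700x425
yaw=np.radians(-5.9);E=np.array([.649,.100,0]);Rz=np.array([[np.cos(yaw),-np.sin(yaw),0],[np.sin(yaw),np.cos(yaw),0],[0,0,1]])
def W(x,r,ang): an=np.radians(ang);return E+Rz@np.array([x,-r*np.sin(an),.078+r*np.cos(an)])
for ang in range(0,90,15):
    for x,col in((-105,(0,0,255)),(-91,(0,255,0))):
        p=proj(c,[W(x/1000,.052,ang)])[0]
        q=((p-[120,75]+.5)*5).astype(int);cv2.circle(a,tuple(q),2,col,-1)
        if x==-105: print(ang,q)
cv2.imwrite('pics/e.png',a)
E
```

```text
0 [191 237]
15 [257 272]
30 [321 302]
45 [378 324]
60 [425 338]
75 [457 343]
```

View pics/e.png

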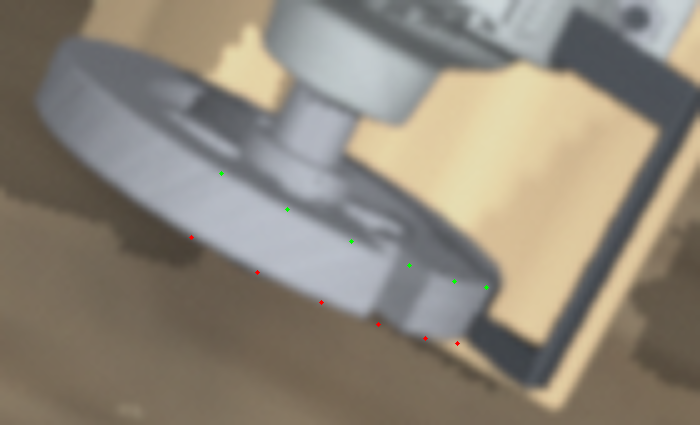

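The notch is at about 45–46° from the top, in the zoom at (395,290), so the wheel has to turn about 30°. I align above the wheel and look again.

>>> jog_arm(moves=[0, 0, 0.2, 0, 0, -0.925, 0.5, 0, 0, 0.2, 0, 0, -0.925, 0.5, 0, 0, 0.2, 0, 0, -0.925, 0.5, 0, 0, 0.2, 0, 0, -0.925, 0.5, 0, 0, 0.2, 0, 0, -0.925, 0.5, 0, 0, 0.2, 0, 0, -0.925, 0.5, 0, 0, 0.2, 0, 0, -0.925, 0.5, 0, 0, 0.2, 0, 0, -0.925, 0.5])

```text
t: 2.87
eef_pos: [0.5394, -0.0228, 0.2948]
tool_rot: [-0.0, 0.888, 0.459, -0.0]
contact_force: [0.8, 0.1, -0.4]
gripper_width: 0.497
grasp_force: 0.0
```

>>> jog_arm(moves=[0, 0, 0.2, 0, 0, -0.925, 0.5, 0, 0, 0.2, 0, 0, -0.925, 0.5, 0, 0, 0.2, 0, 0, -0.925, 0.5, 0, 0, 0.2, 0, 0, -0.925, 0.5, 0, 0, 0.2, 0, 0, -0.925, 0.5, 0, 0, 0.2, 0, 0, -0.925, 0.5, 0, 0, 0.2, 0, 0, -0.925, 0.5, 0, 0, 0.2, 0, 0, -0.925, 0.5])

```text
t: 3.53
eef_pos: [0.5394, -0.0229, 0.2628]
tool_rot: [-0.0, 0.741, 0.671, -0.0]
contact_force: [0.0, -0.3, 0.6]
gripper_width: 0.501
grasp_force: 0.0
```

>>> jog_arm(moves=[0.9, 0, 0, 0, 0, 0, 0.5, 0.9, 0, 0, 0, 0, 0, 0.5, 0.9, 0, 0, 0, 0, 0, 0.5, 0.9, 0, 0, 0, 0, 0, 0.5, 0.9, 0, 0, 0, 0, 0, 0.5, 0.9, 0, 0, 0, 0, 0, 0.5, 0.9, 0, 0, 0, 0, 0, 0.5, 0.3, 0, 0, 0, 0, 0, 0.5])

```text
t: 4.2
eef_pos: [0.5529, 0.1117, 0.2632]
tool_rot: [-0.001, 0.741, 0.671, 0.0]
contact_force: [0.3, 1.3, 0.5]
gripper_width: 0.496
grasp_force: 0.0
```

```bash
python3 - <<'E'
from h import *
import pickle
o=get_obs();print(o['t'],o['q'],o['eef_pos'],o['tool_rot'])
c=read_camera('wrist');pickle.dump(c,open('c2.pkl','wb'))
yaw=np.radians(-5.9);E=np.array([.649,.100,0]);Rz=np.array([[np.cos(yaw),-np.sin(yaw),0],[np.sin(yaw),np.cos(yaw),0],[0,0,1]])
def W(x,r,ang): an=np.radians(ang);return E+Rz@np.array([x,-r*np.sin(an),.078+r*np.cos(an)])
a=cv2.resize(c['color'],(800,600),interpolation=cv2.INTER_CUBIC)
for ang in range(-60,60,15):
    for x,col in((-105,(0,0,255)),(-91,(0,255,0))):
        q=((proj(c,[W(x/1000,.052,ang)])[0]+.5)*10/7).astype(int);cv2.circle(a,tuple(q),2,col,-1)
        print(ang,x,q)
cv2.imwrite('pics/f.png',a)
E
```

```text
4.2 [ 0.13282927  0.31509628 -0.54610514  1.75887352  0.17844084  1.11706954
 -0.56933969] [0.55289202 0.11168759 0.26320013] [-6.21912819e-04  7.41351043e-01  6.71117046e-01  3.93979032e-04]
-60 -105 [384 206]
-60 -91 [407 206]
-45 -105 [384 222]
-45 -91 [407 222]
-30 -105 [383 242]
-30 -91 [407 243]
-15 -105 [383 265]
-15 -91 [407 265]
0 -105 [383 288]
0 -91 [407 288]
15 -105 [384 308]
15 -91 [406 308]
30 -105 [384 324]
30 -91 [406 324]
45 -105 [384 335]
45 -91 [406 335]
```

View pics/f.png

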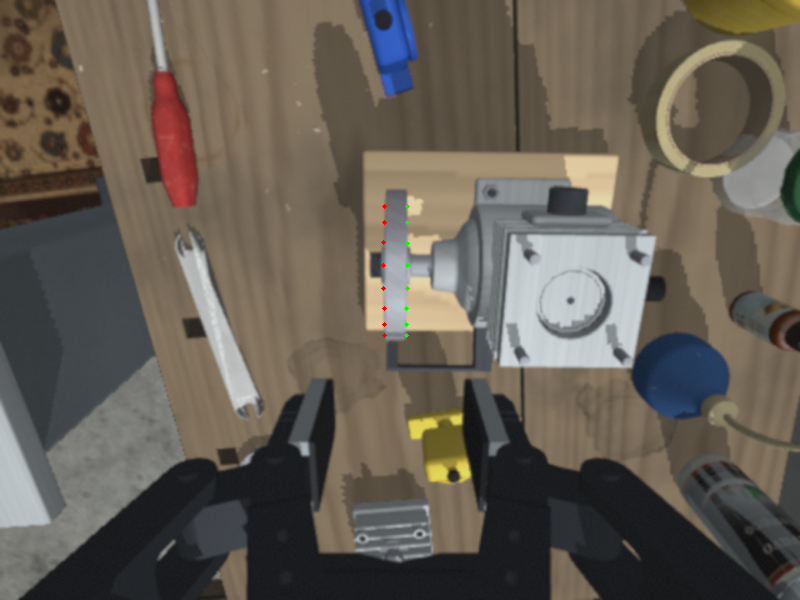

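>>> jog_arm(moves=[0, 0, 0, 0, -0.94, 0, 0.5, 0, 0, 0, 0, -0.94, 0, 0.5, 0, 0, 0, 0, -0.94, 0, 0.5, 0, 0, 0, 0, -0.94, 0, 0.5, 0.58, 0, 0.5, 0, 0, 0, 0.5, 0.58, 0, 0.5, 0, 0, 0, 0.5, 0.58, 0, 0.5, 0, 0, 0, 0.5, 0.58, 0, 0.5, 0, 0, 0, 0.5])

```text
t: 4.92
eef_pos: [0.5566, 0.1425, 0.2107]
tool_rot: [0.087, 0.737, 0.664, -0.098]
contact_force: [0.6, -0.6, 0.4]
gripper_width: 0.494
grasp_force: 0.0
```

>>> jog_arm(moves=[0, 0, 0.8, 0, 0, 0, 0.5, 0, 0, 0.8, 0, 0, 0, 0.5, 0, 0, 0.8, 0, 0, 0, 0.5, 0, 0, 0.8, 0, 0, 0, 0.5, 0, 0, 0.8, 0, 0, 0, 0.5, 0, 0, 0.8, 0, 0, 0, 0.5, 0, 0, 0.6, 0, 0, 0, 0.5, 0, 0, 0.2, 0, 0, 0, 0.5])

```text
t: 5.58
eef_pos: [0.5525, 0.1126, 0.1018]
tool_rot: [0.087, 0.736, 0.664, -0.099]
contact_force: [-1.0, -0.5, 0.0]
gripper_width: 0.505
grasp_force: 0.0
```

```bash
python3 - <<'E'
from h import *
from scipy.spatial.transform import Rotation as R
o=get_obs();print(o['t'],o['q'],o['eef_pos'],o['contact_force'])
r=R.from_quat(np.roll(o['tool_rot'],-1)).as_matrix();print(r.round(3))
print(r.T@(o['eef_pos']-[.5525,.1103,.078]))
E
```

```text
5.5833 [-0.09819486  0.55575155 -0.45496779  1.83995432  0.52939338  1.02642153
 -0.94586965] [0.55248233 0.11255098 0.10181311] [-1.04934033 -0.50019419  0.02306912]
[[ 0.099  0.995 -0.031]
 [ 0.96  -0.104 -0.259]
 [-0.261 -0.004 -0.965]]
[-0.00405475 -0.0003354  -0.0235707 ]
```

>>> jog_arm(moves=[0.2, 0, -0.15, 0, 0, 0, 0.5, 0, 0, 0, 0, 0, 0, 0.3, 0, 0, 0, 0, 0, 0, 0.2, 0, 0, 0, 0, 0, 0, 0.1, 0, 0, 0, 0, 0, 0, 0, 0, 0, 0, 0, 0, 0, 0, 0, 0, 0, 0, 0, 0, 0, 0, 0, 0, 0, 0, 0, 0], grip_force=40)

```text
t: 6.25
eef_pos: [0.5519, 0.1205, 0.1073]
tool_rot: [0.086, 0.736, 0.664, -0.098]
contact_force: [-9.6, 3.3, 7.5]
gripper_width: 0.153
grasp_force: 42.6
```

```bash
python3 - <<'E'
from h import *
from scipy.spatial.transform import Rotation as R
o=get_obs();print(o['t'],o['eef_pos'],o['contact_force'],o['gripper_width'],o['grasp_force'])
r=R.from_quat(np.roll(o['tool_rot'],-1)).as_matrix()
print(r.T@(o['eef_pos']-[.5525,.1103,.078]))
E
```

```text
6.25 [0.55190946 0.12053737 0.10733468] [-9.62142539  3.30499216  7.47871485] 0.15327253570799487 42.57669389247894
[ 0.00217988 -0.00172809 -0.03095057]
```

>>> jog_arm(moves=[-0.1, 0, 0.003, 0, 0.94, 0, 0, -0.1, 0, 0.003, 0, 0.94, 0, 0, -0.1, 0, 0.003, 0, 0.94, 0, 0, -0.1, 0, 0.003, 0, 0.94, 0, 0, -0.1, 0, 0.003, 0, 0.94, 0, 0, -0.1, 0, 0.003, 0, 0.94, 0, 0, -0.1, 0, 0.003, 0, 0.94, 0, 0, -0.1, 0, 0.003, 0, 0.94, 0, 0])

```text
t: 6.92
eef_pos: [0.5504, 0.1063, 0.1089]
tool_rot: [-0.09, 0.735, 0.665, 0.098]
contact_force: [-14.1, 3.9, 12.0]
gripper_width: 0.153
grasp_force: 43.2
```

```bash
python3 - <<'E'
from h import *
import pickle
from scipy.spatial.transform import Rotation as R
o=get_obs();print(o['t'],o['q'],o['eef_pos'],o['contact_force'],o['gripper_width'],o['grasp_force'])
r=R.from_quat(np.roll(o['tool_rot'],-1)).as_matrix()
print(r.T@(o['eef_pos']-[.5515,.1103,.078]),np.degrees(np.arcsin(r[2,0])))
T=read_camera('top');S=read_camera('scene');c=read_camera('wrist');pickle.dump((T,S,c),open('c3.pkl','wb'))
im=np.zeros((600,800,3),np.uint8)
im[:600,:420]=cv2.resize(T['color'][140:240,230:300],(420,600),interpolation=cv2.INTER_CUBIC)
im[:350,430:800]=cv2.resize(S['color'][185:255,225:299],(370,350),interpolation=cv2.INTER_CUBIC)
im[360:600,430:750]=cv2.resize(c['color'],(320,240))
cv2.imwrite('pics/g.png',im)
E
```

```text
6.9167 [ 0.41296818  0.53566878 -0.72352621  1.94857448  0.14294339  0.69433195
 -0.42748589] [0.5503597  0.10626925 0.10893453] [-14.07780479   3.94742032  11.99746153] 0.15327127428067888 43.24932396411896
[ 0.00417182 -0.00080691 -0.03092632] 15.275918330199845
```

View pics/g.png

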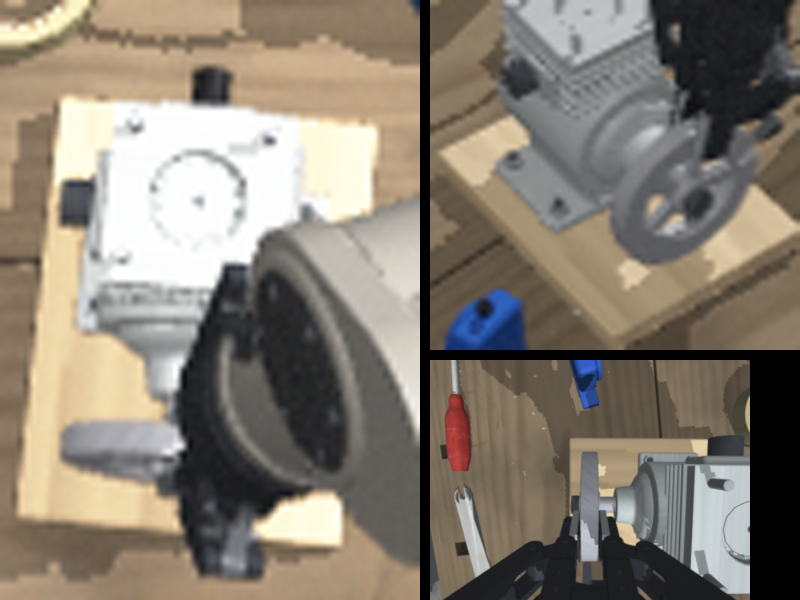

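>>> jog_arm(moves=[0, 0, 0, 0, 0, 0, 0.3, 0, 0, 0, 0, 0, 0, 0.5, 0, 0, 0, 0, 0, 0, 0.5, 0, 0, -0.5, 0, 0, 0, 0.5, 0, 0, -1, 0, 0, 0, 0.5, 0, 0, -1, 0, 0, 0, 0.5, 0, 0, -1, 0, 0, 0, 0.5, 0, 0, -1, 0, 0, 0, 0.5])

```text
t: 7.73
eef_pos: [0.5505, 0.0796, 0.195]
tool_rot: [-0.087, 0.736, 0.664, 0.097]
contact_force: [0.7, 0.1, -0.0]
gripper_width: 0.5
grasp_force: 0.0
```

>>> jog_arm(moves=[-0.3, 0, -1, 0, -0.95, 0, 0.5, -1, 0, -1, 0, -0.95, 0, 0.5, -1, 0, -0.5, 0, -0.95, 0, 0.5, -1, 0, 0, 0, -0.95, 0, 0.5, -1, 0, 0, 0, 0, 0, 0.5, -1, 0, 0, 0, 0, 0, 0.5, -1, 0, 0, 0, 0, 0, 0.5, -0.3, 0, 0, 0, 0, 0, 0.5])

```text
t: 8.4
eef_pos: [0.5356, -0.0646, 0.2336]
tool_rot: [0.002, 0.744, 0.668, -0.002]
contact_force: [-0.5, -0.8, -0.1]
gripper_width: 0.499
grasp_force: 0.0
```

```bash
python3 - <<'E'
from h import *
import pickle
o=get_obs();print(o['t'],o['q'],o['eef_pos'],o['tool_rot'],o['contact_force'])
S=read_camera('scene');c=read_camera('wrist');pickle.dump((S,c),open('c4.pkl','wb'))
yaw=np.radians(-5.9);E=np.array([.649,.100,0]);Rz=np.array([[np.cos(yaw),-np.sin(yaw),0],[np.sin(yaw),np.cos(yaw),0],[0,0,1]])
def W(x,r,ang): an=np.radians(ang);return E+Rz@np.array([x,-r*np.sin(an),.078+r*np.cos(an)])
P=proj(c,[W(-.098,.052,a) for a in (0,30,60,75,90)]);print(P)
x0,y0=(P[3]-[40,30]).astype(int);x0=max(x0,0);y0=max(y0,0);print(x0,y0)
im=np.zeros((600,800,3),np.uint8)
k=c['color'][y0:y0+60,x0:x0+80];im[:300,:k.shape[1]*5]=cv2.resize(k,None,fx=5,fy=5,interpolation=cv2.INTER_CUBIC)
im[300:,:400]=cv2.resize(c['color'],(400,300))
im[:350,420:790]=cv2.resize(S['color'][185:255,235:309],(370,350),interpolation=cv2.INTER_CUBIC)
cv2.imwrite('pics/h.png',im)
E
```

```text
8.4 [ 0.55116219  0.32381464 -0.66858536  1.84257856  0.23417959  1.05389292
 -0.3156526 ] [ 0.53562795 -0.0645707   0.23360849] [ 0.00171401  0.74376595  0.66843617 -0.00153721] [-0.52065403 -0.82098505 -0.05816225]
[[272.31719556 -64.09379929]
 [272.91874865 -11.35836789]
 [273.59299329  26.87672897]
 [273.88274812  37.59595063]
 [274.11969393  42.68320568]]
233 7
```

View pics/h.png

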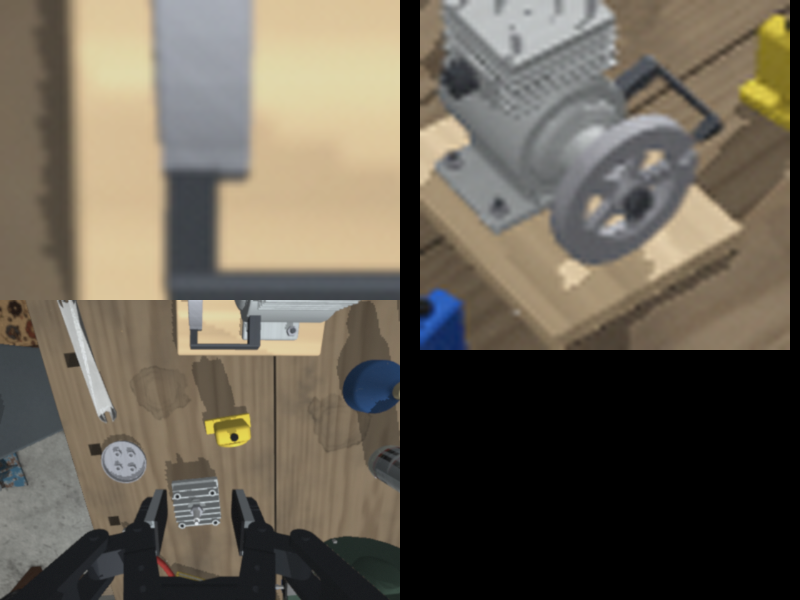

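The wrist zoom shows the rim ending at the pointer strip at about (205,170). The notch isn't clear there, so I sample intensities along the rim by angle.

```bash
python3 - <<'E'
from h import *
import pickle
S,c=pickle.load(open('c4.pkl','rb'));T,S3,c3=pickle.load(open('c3.pkl','rb'))
S0=pickle.load(open('c0.pkl','rb'))['scene']
yaw=np.radians(-5.9);E=np.array([.651,.100,0]);Rz=np.array([[np.cos(yaw),-np.sin(yaw),0],[np.sin(yaw),np.cos(yaw),0],[0,0,1]])
def W(x,r,ang): an=np.radians(ang);return E+Rz@np.array([x,-r*np.sin(an),.078+r*np.cos(an)])
A=np.arange(20,110,4)
def samp(c,x,r):
    p=proj(c,[W(x,r,a) for a in A]).astype(np.float32)
    g=cv2.cvtColor(c['color'],cv2.COLOR_BGR2GRAY);return cv2.remap(g,p[None,:,0],p[None,:,1],cv2.INTER_LINEAR)[0]
print(A)
for r in (.043,.046,.049): print('start',r,samp(S0,-.105,r));print('now  ',r,samp(S,-.105,r))
print('wrist',samp(c,-.098,.052))
g=cv2.cvtColor(c['color'],cv2.COLOR_BGR2GRAY)
print(g[20:46,[267,270,273,276,279]].T)
# bore mark & rim in fig f view for engine refinement
c2=pickle.load(open('c2.pkl','rb'))
m=np.array([571,300])*.7-.35
print('mark f',onz(c2,[m],.148),'bore f',onz(c2,[np.array([573,302])*.7-.35],.158))
E
```

```text
[ 20  24  28  32  36  40  44  48  52  56  60  64  68  72  76  80  84  88
  92  96 100 104 108]
start 0.043 [ 92  93  93  93  93  95 101 113 122 119 107  96  91  92  93  91  92  93
  91  92  94  94  95]
now   0.043 [ 96  94  94  95  96  97  96  95  94  94  94  95  95  95  99 112 124 133
 106  95  94  94  94]
start 0.046 [ 94  93  95  95  94  96 105 117 124 125 109  97  93  91  91  91  93  92
  92  92  94  94  95]
now   0.046 [ 97  96  95  96  97  96  96  96  95  95  94  93  94  96 104 113 122 126
 118  94  94  94  94]
start 0.049 [131 130 119 113 113 115 118 122 128 120 105  97  94  93  93  94  95  93
  94  94  94  95  95]
now   0.049 [133 132 121 118 118 116 113 106  99 100  96  94  94  97 105 117 120 113
 107 100  96  95  94]
wrist [  0   0   0   0   0 177 169 164 158 156 150 142 137 134 137 125  93  85
 105 115 113 101  87]
[[158 157 156 154 151 149 148 147 145 143 141 140 140 138 136 133 133 136
  136 132 115  83  72  76  75  77]
 [160 159 158 154 150 149 148 147 147 143 141 141 139 136 136 134 135 140
  140 134 113  81  66  66  64  66]
 [157 159 159 158 153 151 149 147 146 143 142 141 140 138 134 132 132 136
  138 136 117  83  66  65  65  65]
 [157 157 157 156 153 152 151 149 147 144 142 141 139 137 135 133 134 137
  137 132 115  87  76  96 117 121]
 [158 157 157 155 152 151 149 150 149 147 144 141 139 137 136 133 133 138
  140 138 129 104 100 144 179 187]]
mark f [[0.65033655 0.0987167  0.148     ]] bore f [[0.64801289 0.10120465 0.158     ]]
```

>>> jog_arm(moves=[-0.5, 0, 0.2, 0, 1, 0, 0.8, -0.5, 0, 0.2, 0, 1, 0, 0.8, -0.5, 0, 0.2, 0, 1, 0, 0.8, -0.5, 0, 0.2, 0, 1, 0, 0.8, 0, 0, 0.2, 0, 1, 0, 0.8, 0, 0, 0.2, 0, 1, 0, 0.8, 0, 0, 0.2, 0, 1, 0, 0.8, 0, 0, 0.2, 0, 1, 0, 0.8])

```text
t: 9.17
eef_pos: [0.5333, -0.0916, 0.1992]
tool_rot: [-0.185, 0.713, 0.644, 0.205]
contact_force: [-0.0, 0.2, 0.1]
gripper_width: 0.801
grasp_force: 0.0
```

```bash
python3 - <<'E'
from h import *
import pickle
o=get_obs();print(o['t'],o['q'],o['eef_pos'],o['tool_rot'],o['contact_force'])
c=read_camera('wrist');pickle.dump(c,open('c5.pkl','wb'))
yaw=np.radians(-5.9);E=np.array([.650,.100,0]);Rz=np.array([[np.cos(yaw),-np.sin(yaw),0],[np.sin(yaw),np.cos(yaw),0],[0,0,1]])
def W(x,r,ang): an=np.radians(ang);return E+Rz@np.array([x,-r*np.sin(an),.078+r*np.cos(an)])
P=proj(c,[W(-.098,.052,a) for a in (45,60,75,90)]);p=proj(c,[W(-.098,.0545,75)])
print(P,p)
x0,y0=(P[2]-[50,38]).astype(int);x0=max(x0,0);y0=max(y0,0);print(x0,y0)
k=c['color'][y0:y0+75,x0:x0+100];k=cv2.resize(k,None,fx=8,fy=8,interpolation=cv2.INTER_CUBIC)
for q in np.r_[P,p]: cv2.circle(k,tuple(((q-[x0,y0]+.5)*8).astype(int)),2,(0,0,255),-1)
cv2.imwrite('pics/i.png',k)
E
```

```text
9.1667 [ 0.97032546  0.53630249 -0.80104807  1.82510177 -0.21180849  1.01016302
  0.24978998] [ 0.53332928 -0.09164995  0.19916698] [-0.18455073  0.71307333  0.6443972   0.20547436] [-0.04424759  0.22347927  0.06086733]
[[275.71592805  79.88735088]
 [275.76961761  95.89202626]
 [275.84373824 108.90143104]
 [275.9298901  118.12549292]] [[275.83080882 110.97511099]]
225 70
```

View pics/i.png

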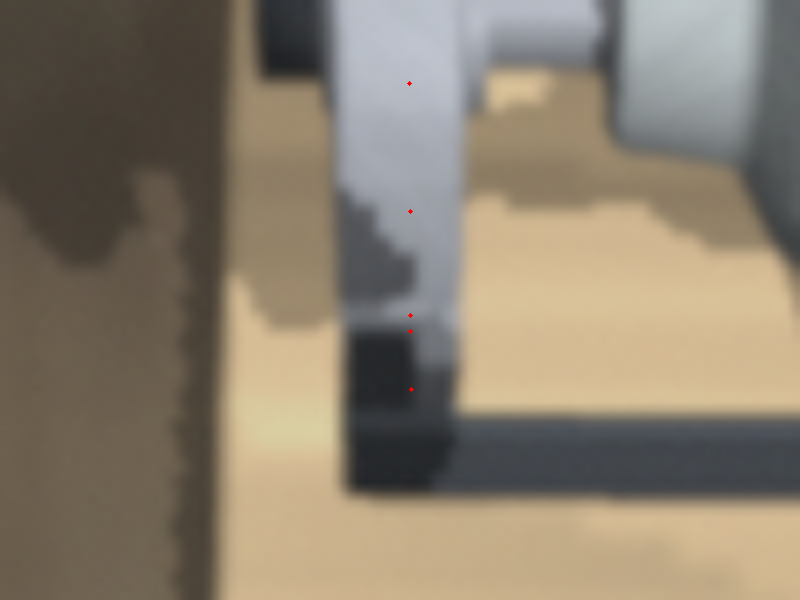

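The rim comes down to the pointer, whose tip is at (380,325). There is a bright band at y 300–320, and the rim goes on to y≈365 at the right of the pointer. I read the intensities to fix the slot edges.

```bash
python3 - <<'E'
from h import *
import pickle
c=pickle.load(open('c5.pkl','rb'));g=cv2.cvtColor(c['color'],cv2.COLOR_BGR2GRAY)
print('rows 90-132, cols 266..284 step2');
for v in range(90,133): print(v,(v-70)*8+4,g[v,266:286:2])
S,_=pickle.load(open('c4.pkl','rb'));S0=pickle.load(open('c0.pkl','rb'))['scene']
d=cv2.cvtColor(S['color'],cv2.COLOR_BGR2GRAY).astype(int)-cv2.cvtColor(S0['color'],cv2.COLOR_BGR2GRAY)
yaw=np.radians(-5.9);Rz=np.array([[np.cos(yaw),-np.sin(yaw),0],[np.sin(yaw),np.cos(yaw),0],[0,0,1]])
E=np.array([.648,.0985,0])
def W(x,r,ang): an=np.radians(ang);return E+Rz@np.array([x,-r*np.sin(an),.078+r*np.cos(an)])
P=proj(S,[W(-.105,.046,a) for a in (30,45,60,75,90)]);print(P)
x0,y0=P.min(0).astype(int)-6;x1,y1=P.max(0).astype(int)+7
print(x0,y0);print(d[y0:y1,x0:x1])
E
```

```text
rows 90-132, cols 266..284 step2
90 164 [123 159 167 170 168 167 167 169 154 130]
91 172 [122 158 166 168 169 167 166 166 153 127]
92 180 [119 153 165 166 167 167 166 166 151 128]
93 188 [116 134 159 162 165 164 162 162 148 133]
94 196 [111 110 150 158 161 163 160 159 148 150]
95 204 [110  96 128 149 159 161 159 158 155 171]
96 212 [112  89  99 141 157 159 160 158 161 181]
97 220 [113  85  90 137 156 157 159 158 163 185]
98 228 [113  86  86 132 153 156 159 157 163 185]
99 236 [116  86  84 113 144 154 155 157 162 186]
100 244 [118  85  84  91 132 147 153 156 162 185]
101 252 [120  85  83  84 112 129 150 153 162 186]
102 260 [120  84  83  83  89 106 148 151 161 188]
103 268 [121  84  82  81  82  98 146 149 162 190]
104 276 [122  83  80  80  81  96 145 148 163 191]
105 284 [123  83  81  79  79 100 144 146 165 193]
106 292 [125  84  82  80  88 114 142 143 167 194]
107 300 [130  94  92  94 117 135 144 144 170 196]
108 308 [135 109 106 110 138 146 144 147 174 195]
109 316 [143 116 109 113 131 134 133 146 175 194]
110 324 [163 111  94  97 103 109 120 136 171 193]
111 332 [178  99  69  67  7
[... 1952 characters left out ...]
 20  13   0  -1   1   1]
 [  1 -16 -37  22  44  41  19   3   2   1   3  25  29  14   2   2   0   2]
 [-19 -72 -69   8  58  66  43  -2   3   3  26  31  16   2   2   3   3   1]
 [-44 -78 -15  39  63  66  50  22   7  12  43  35   1   1   0   2  -1   3]
 [-45 -46   7  56  52  33  24  23  -3   1   5   2   3   2   2   1   1   3]
 [-17 -28  12  33  23   0 -18 -11  -3   3   0   0   4   3   0   2  -1   0]
 [ -8 -11  11  22 -46 -67 -23 -15  -3   0   0  -1   1   0   1   0   1   2]
 [  1   2   1 -34 -82 -39  -6   4   4   0  -2  -1   0   1   2   2   0   3]
 [  0  -3  -5  -2   6   9   2   2  -1   0  -2  -1   2   1   0   0   2   1]
 [  1  -1  -5  -9  14  29  16   0  -1  -1  -3   1   2   2   2   3   3   0]]
```

The slot seems to span about 298–362 in the zoom, against the pointer's 75° at about 309. The scene difference also puts the notch at about 79°. It has gone 4–5° past the pointer, which is near the tolerance, so I regrip and turn it back by about 4.5°.

>>> jog_arm(moves=[1, 0, 0, 0, -1, 0, 0.5, 1, 0, 0, 0, -1, 0, 0.5, 1, 0, 0, 0, -1, 0, 0.5, 1, 0, 0, 0, -1, 0, 0.5, 1, 0, 0, 0, -1, 0, 0.5, 1, 0, 0, 0, -1, 0, 0.5, 1, 0, 0, 0, -1, 0, 0.5, 1, 0, 0, 0, -1, 0, 0.5])

```text
t: 9.88
eef_pos: [0.5484, 0.0595, 0.2487]
tool_rot: [0.004, 0.742, 0.67, -0.001]
contact_force: [0.8, -0.6, -0.3]
gripper_width: 0.503
grasp_force: 0.0
```

```bash
cat > st.py <<'E'
from h import *
from scipy.spatial.transform import Rotation as R
import sys
o=get_obs();r=R.from_quat(np.roll(o['tool_rot'],-1)).as_matrix()
print(o['t'],o['eef_pos'],o['contact_force'],o['gripper_width'],o['grasp_force'],'\n',r.round(3),'\nq',o['q'].round(2))
t=np.array([float(v) for v in sys.argv[1:4]]);print('to go, tool axes mm:',(r.T@(t-o['eef_pos'])*1000).round(1))
E
python3 st.py .5515 .1103 .109
```

```text
9.8833 [0.54836735 0.05948388 0.24874572] [ 0.75627629 -0.59210053 -0.29234306] 0.503436536855205 0.0 
 [[ 0.101  0.995  0.004]
 [ 0.995 -0.101 -0.007]
 [-0.006  0.005 -1.   ]] 
q [ 0.34  0.33 -0.69  1.8   0.25  1.09 -0.54]
to go, tool axes mm: [ 51.8  -2.7 139.4]
```

>>> jog_arm(moves=[0.86, -0.045, 0.3, 0, 0, 0, 0.5, 0.86, -0.045, 0.3, 0, 0, 0, 0.5, 0.86, -0.045, 0.3, 0, 0, 0, 0.5, 0, 0, 1, 0, 0, 0, 0.5, 0, 0, 1, 0, 0, 0, 0.5, 0, 0, 1, 0, 0, 0, 0.5, 0, 0, 1, 0, 0, 0, 0.5, 0, 0, 1, 0, 0, 0, 0.5])

```text
t: 10.55
eef_pos: [0.5504, 0.11, 0.1285]
tool_rot: [0.001, 0.742, 0.671, -0.0]
contact_force: [0.1, 0.2, -0.8]
gripper_width: 0.499
grasp_force: 0.0
```

>>> jog_arm(moves=[0, 0, 0.6, 0, 0, 0, 0.5, 0, 0, 0.4, 0, 0, 0, 0.4, 0, 0, 0, 0, 0, 0, 0.2, 0, 0, 0, 0, 0, 0, 0.1, 0, 0, 0, 0, 0, 0, 0, 0, 0, 0, 0, 0, 0, 0, 0, 0, 0, 0, 0, 0, 0, 0, 0, 0, 0, 0, 0, 0])

```text
t: 11.22
eef_pos: [0.5505, 0.1084, 0.109]
tool_rot: [0.001, 0.742, 0.67, -0.001]
contact_force: [-0.3, 3.5, -4.1]
gripper_width: 0.149
grasp_force: 43.3
```

```bash
python3 st.py .5515 .1103 .109
```

```text
11.2167 [0.5505158  0.10843494 0.10897487] [-0.32588004  3.49595419 -4.1301152 ] 0.1491686573314268 43.25246751308441 
 [[ 0.103  0.995  0.   ]
 [ 0.995 -0.103 -0.002]
 [-0.002  0.    -1.   ]] 
q [ 0.19  0.52 -0.63  1.9   0.4   0.85 -0.76]
to go, tool axes mm: [ 2.   0.8 -0. ]
```

>>> jog_arm(moves=[0.06, 0, 0, 0, -0.56, 0, 0, 0.06, 0, 0, 0, -0.56, 0, 0, 0, 0, 0, 0, 0, 0, 0, 0, 0, 0, 0, 0, 0, 0, 0, 0, 0, 0, 0, 0, 0.3, 0, 0, 0, 0, 0, 0, 0.5, 0, 0, 0, 0, 0, 0, 0.5, 0, 0, -0.5, 0, 0, 0, 0.5])

```text
t: 11.88
eef_pos: [0.5501, 0.1098, 0.1174]
tool_rot: [0.027, 0.742, 0.669, -0.031]
contact_force: [0.3, -0.3, 0.1]
gripper_width: 0.498
grasp_force: 0.0
```

>>> jog_arm(moves=[0, 0, -1, 0, 0, 0, 0.5, 0, 0, -1, 0, 0, 0, 0.5, 0, 0, -1, 0, 0, 0, 0.5, 0, 0, -1, 0, 0, 0, 0.5, 0, 0, -1, 0, 0, 0, 0.5, 0, 0, -1, 0, 0, 0, 0.5, 0.5, 0, -1, 0, 1, 0, 0.5, 1, 0, -1, 0, 0.12, 0, 0.5])

```text
t: 12.55
eef_pos: [0.5559, 0.1485, 0.2786]
tool_rot: [0.001, 0.744, 0.668, -0.0]
contact_force: [1.4, -0.1, -0.7]
gripper_width: 0.502
grasp_force: 0.0
```

```bash
python3 st.py .483 .385 .25; python3 - <<'E'
from h import *
import pickle
S=read_camera('scene');T=read_camera('top');pickle.dump((S,T),open('c6.pkl','wb'))
S4,_=pickle.load(open('c4.pkl','rb'));S0=pickle.load(open('c0.pkl','rb'))['scene']
G=lambda c:cv2.cvtColor(c['color'],cv2.COLOR_BGR2GRAY).astype(int)
print((G(S)-G(S0))[209:220,283:293]);print((G(S4)-G(S0))[209:220,283:293])
E
```

```text
12.55 [0.55587085 0.14846892 0.27857149] [ 1.39727548 -0.14155261 -0.72089759] 0.5015183622126238 0.0 
 [[ 0.108  0.994  0.001]
 [ 0.994 -0.108 -0.002]
 [-0.002  0.001 -1.   ]] 
q [ 0.18  0.35 -0.7   1.71  0.24  1.17 -0.69]
to go, tool axes mm: [227.3 -98.1  28. ]
[[  5   9  17  13  -1  -1   0   0   1   0]
 [  5   6   1   7   6  -2   0   2   3   3]
 [  1   0 -16 -31 -20   1   1  -3   0   0]
 [  3  -5 -27 -33  -8  -2   0   2   1   2]
 [ -4 -25 -29 -16   0  -2   6  -2   2  -1]
 [  0   0  -5   2   7  23  32  13   1  -1]
 [ 18   2   2  14  48  69  29  10   1   1]
 [ 35  11   2  11  42  33   3   0   2   2]
 [ 36  31  17   6  16   1  -2   2  -1   1]
 [ 28   2  -1  -1   2   1   1   2   1   3]
 [-17 -12  -6   1   0  -2   2   3   1   4]]
[[  5   8  19  12   2   1   0  -1   2   0]
 [  7   5   4   7   7   0   3   2   2   5]
 [  3   0 -13 -30 -18   2   0   0   1   0]
 [  4  -3 -27 -33  -8  -1  -2  -1   1  -1]
 [ -3 -25 -30 -16  -1   0   1  -1   1   0]
 [  2   1  -6   6   3   7  20  13   0  -1]
 [ 19   3   2   1   3  25  29  14   2   2]
 [ 43  -2   3   3  26  31  16   2   2   3]
 [ 50  22   7  12  43  35   1   1   0   2]
 [ 24  23  -3   1   5   2   3   2   2   1]
 [-18 -11  -3   3   0   0   4   3   0   2]]
```

>>> jog_arm(moves=[0.95, -0.41, 0, 0, 0, 0, 0.8, 0.95, -0.41, 0, 0, 0, 0, 0.8, 0.95, -0.41, 0, 0, 0, 0, 0.8, 0.95, -0.41, 0, 0, 0, 0, 0.8, 0.95, -0.41, 0, 0, 0, 0, 0.8, 0.95, -0.41, 0, 0, 0, 0, 0.8, 0.95, -0.41, 0, 0, 0, 0, 0.8, 0.95, -0.41, 0, 0, 0, 0, 0.8])

```text
t: 13.32
eef_pos: [0.5049, 0.3105, 0.2762]
tool_rot: [0.001, 0.742, 0.67, -0.001]
contact_force: [0.0, -0.2, 0.4]
gripper_width: 0.799
grasp_force: 0.0
```

>>> jog_arm(moves=[0.95, -0.41, 0, 0, 0, 0, 1, 0.95, -0.41, 0, 0, 0, 0, 1, 0.95, -0.41, 0, 0, 0, 0, 1, 0.9, -0.41, 0, 0, 0, 0, 1, 0, 0, 0, 0, 0, -1, 1, 0, 0, 0, 0, 0, -1, 1, 0, 0, 0, 0, 0, -1, 1, 0, 0, 0, 0, 0, -1, 1])

```text
t: 13.98
eef_pos: [0.4803, 0.3877, 0.2759]
tool_rot: [0.001, 0.64, 0.768, -0.002]
contact_force: [-0.3, 0.3, -0.5]
gripper_width: 0.999
grasp_force: 0.0
```

>>> jog_arm(moves=[0, 0, 0, 0, 0, -1, 1, 0, 0, 0, 0, 0, -1, 1, 0, 0, 0, 0, 0, -1, 1, 0, 0, 0, 0, 0, -1, 1, 0, 0, 0, 0, 0, -1, 1, 0, 0, 0, 0, 0, -1, 1, 0, 0, 0, 0, 0, -1, 1, 0, 0, 0, 0, 0, -1, 1])

```text
t: 14.65
eef_pos: [0.4804, 0.3875, 0.276]
tool_rot: [0.001, 0.404, 0.915, -0.002]
contact_force: [-0.2, 0.1, -1.2]
gripper_width: 1.001
grasp_force: 0.0
```

>>> jog_arm(moves=[0, 0, 0, 0, 0, -1, 1, 0, 0, 0, 0, 0, -1, 1, 0, 0, 0, 0, 0, -1, 1, 0, 0, 0, 0, 0, -1, 1, 0, 0, 0, 0, 0, -1, 1, 0, 0, 0, 0, 0, -1, 1, 0, 0, 0, 0, 0, -1, 1, 0, 0, 0, 0, 0, -1, 1])

```text
t: 15.32
eef_pos: [0.4805, 0.3875, 0.2759]
tool_rot: [0.0, 0.136, 0.991, -0.002]
contact_force: [0.7, 0.1, -0.2]
gripper_width: 0.999
grasp_force: 0.0
```

```bash
python3 st.py .483 .385 .25; python3 - <<'E'
from h import *
import pickle
c=read_camera('wrist');pickle.dump(c,open('c7.pkl','wb'))
P=proj(c,[[.4849,.3857,.012],[.4849,.3857,.097]]);print(P)
hsv=cv2.cvtColor(c['color'],cv2.COLOR_BGR2HSV)
a=cv2.resize(c['color'],(800,600))
cv2.imwrite('pics/j.png',a)
E
```

```text
15.3167 [0.4804792  0.38749813 0.27594027] [ 0.73091035  0.13844423 -0.2481748 ] 0.9991090108218427 0.0 
 [[-0.963  0.27  -0.   ]
 [ 0.27   0.963 -0.004]
 [-0.001 -0.004 -1.   ]] 
q [-0.05  0.55 -1.05  1.6   0.49  1.29  0.12]
to go, tool axes mm: [-3.1 -1.6 25.9]
[[278.82392814 170.4850948 ]
 [278.53245629 188.91648675]]
```

View pics/j.png

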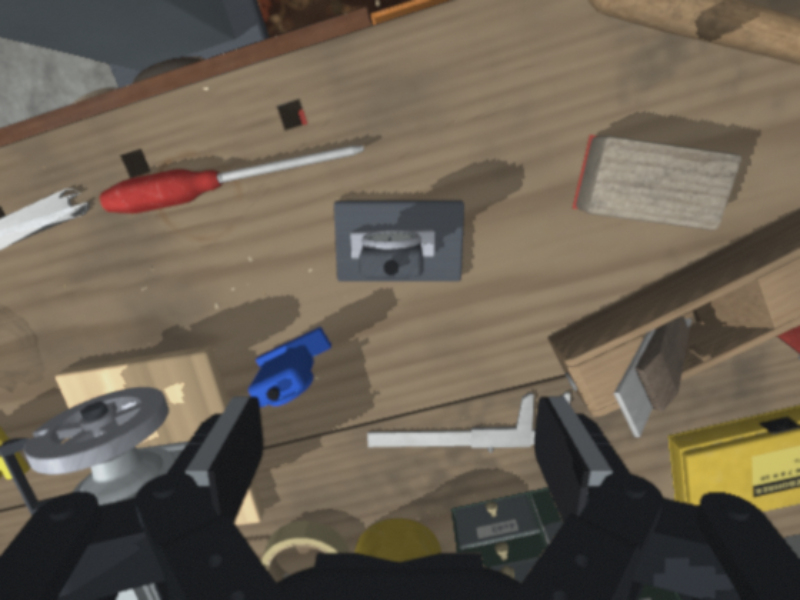

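The wrist view shows the grey gauge on its dark plate: plate centre (400,240), cap (391,267), case x 358–422, foot ends at x 350 and 435. It is aligned with the fingers, so I compute the grasp.

```bash
python3 - <<'E'
from h import *
import pickle
c=pickle.load(open('c7.pkl','rb'));c2=pickle.load(open('c2.pkl','rb'))
f=lambda *p:[np.array(q)*.7-.15 for q in p]
print('cap',onz(c,f((391,267)),.097),'case edges top',onz(c,f((358,270),(422,270)),.088),'foot ends',onz(c,f((350,245),(435,244)),.022))
pl=onz(c,f((336,201),(463,201),(463,280),(337,280)),.012);print(pl[:,:2],pl.mean(0),[np.linalg.norm(pl[i]-pl[i-1]) for i in range(4)])
g=cv2.cvtColor(c['color'],cv2.COLOR_BGR2GRAY);s=g[180:192,264:284];print(s)
y,x=np.where(s<32);print(x.mean()+264,y.mean()+180)
E
python3 st.py .483 .385 .06
```

```text
cap [[0.48145755 0.38157982 0.097     ]] case edges top [[0.47953062 0.35761546 0.088     ]
 [0.49176442 0.40131472 0.088     ]] foot ends [[0.47287025 0.34693832 0.022     ]
 [0.49122589 0.41560236 0.022     ]]
[[0.43597553 0.34533972]
 [0.46453003 0.44714368]
 [0.53129413 0.43147059]
 [0.50146297 0.32486419]] [0.48331567 0.38720455 0.012     ] [np.float64(0.06861378352326583), np.float64(0.10573270420429377), np.float64(0.0685790904649178), np.float64(0.11070150608941319)]
[[88 87 87 88 87 88 89 88 89 84 75 69 67 66 68 67 67 66 66 69]
 [89 89 88 88 88 88 87 84 77 72 64 61 64 66 66 67 66 66 68 68]
 [89 90 89 88 88 86 76 67 57 51 46 48 54 61 66 65 66 67 68 68]
 [90 90 89 88 86 76 60 48 42 40 39 39 43 52 60 64 67 69 68 67]
 [90 90 90 87 80 63 46 40 40 39 40 39 39 42 53 62 67 68 69 69]
 [90 90 90 87 72 52 42 41 39 40 39 40 38 40 47 59 67 69 74 77]
 [90 89 91 86 68 47 39 38 40 39 42 39 40 40 47 63 73 79 82 86]
 [89 92 92 88 68 49 41 39 40 39 40 40 40 41 51 72 83 87 88 89]
 [91 92 92 88 72 51 42 40 41 40 40 40 40 43 57 78 89 91 90 90]
 [91 92 93 89 76 56 41 39 40 39 39 38 42 43 58 81 90 91 90 91]
 [92 92 93 91 82 67 50 42 41 39 40 41 44 52 67 83 89 90 91 90]
 [92 92 92 90 88 79 64 52 45 42 43 46 57 69 80 87 89 88 89 89]]
nan nan
15.3667 [0.48053114 0.38743732 0.27582852] [ 0.72499497  0.06948582 -0.1279792 ] 0.9964696851979317 0.0 
 [[-0.964  0.266 -0.001]
 [ 0.266  0.964 -0.004]
 [-0.    -0.004 -1.   ]] 
q [-0.05  0.55 -1.05  1.6   0.49  1.29  0.12]
to go, tool axes mm: [ -2.9  -0.9 215.8]<stdin>:8: RuntimeWarning: Mean of empty slice.
  ret = ret.dtype.type(ret / rcount)
```

>>> jog_arm(moves=[-0.02, -0.0275, 1, 0, 0, 0, 0.9, -0.02, -0.0275, 1, 0, 0, 0, 0.9, -0.02, -0.0275, 1, 0, 0, 0, 0.9, -0.02, -0.0275, 1, 0, 0, 0, 0.9, -0.02, -0.0275, 1, 0, 0, 0, 0.9, -0.02, -0.0275, 1, 0, 0, 0, 0.9, -0.02, -0.0275, 1, 0, 0, 0, 0.9, -0.02, -0.0275, 0.9, 0, 0, 0, 0.9])

```text
t: 16.03
eef_pos: [0.4822, 0.3817, 0.1168]
tool_rot: [-0.0, 0.139, 0.99, -0.002]
contact_force: [0.3, 0.4, -0.1]
gripper_width: 0.904
grasp_force: 0.0
```

```bash
python3 st.py .482 .3815 .05; python3 - <<'E'
from h import *
import pickle
c=read_camera('wrist');pickle.dump(c,open('c8.pkl','wb'));g=cv2.cvtColor(c['color'],cv2.COLOR_BGR2GRAY)
p=proj(c,[[.482,.3815,.097]])[0];print(p);u,v=p.astype(int)
m=((g<48)*255).astype(np.uint8)[max(v-40,0):v+40,u-40:u+40]
n,l,s,ce=cv2.connectedComponentsWithStats(m)
for i in range(1,n):
    if s[i,4]>40:print(s[i],ce[i]+[u-40,max(v-40,0)],onz(c,[ce[i]+[u-40,max(v-40,0)]],.097))
E
```

```text
16.0333 [0.48218946 0.3817442  0.11684095] [ 0.25036569  0.42677966 -0.06205162] 0.9042189791035874 0.0 
 [[-0.961  0.275 -0.001]
 [ 0.275  0.961 -0.004]
 [-0.    -0.004 -1.   ]] 
q [-0.11  0.7  -0.94  1.75  0.65  1.04 -0.  ]
to go, tool axes mm: [ 0.1 -0.  66.8]
[277.74642674 259.20755276]
[60  5 18  9 63] [308.3015873  228.31746032] [[0.46923658 0.4016058  0.097     ]]
[ 5  8 15  6 47] [246.78723404 230.08510638] [[0.46146026 0.37071346 0.097     ]]
[ 32  29  18  19 268] [277.37313433 257.09701493] [[0.48074105 0.38165508 0.097     ]]
```

>>> jog_arm(moves=[0.02, 0, 1, 0, 0, 0, 0.9, 0.02, 0, 1, 0, 0, 0, 0.9, 0.02, 0, 0.9, 0, 0, 0, 0.9, 0, 0, 0.44, 0, 0, 0, 0.9, 0, 0, 0, 0, 0, 0, 0.7, 0, 0, 0, 0, 0, 0, 0.5, 0, 0, 0, 0, 0, 0, 0.3, 0, 0, 0, 0, 0, 0, 0.3], grip_force=50)

```text
t: 16.75
eef_pos: [0.4816, 0.3832, 0.0528]
tool_rot: [0.001, 0.138, 0.99, -0.001]
contact_force: [0.3, 0.5, -0.5]
gripper_width: 0.532
grasp_force: 52.9
```

>>> jog_arm(moves=[0, 0, 0, 0, 0, 0, 0.2, 0, 0, 0, 0, 0, 0, 0.2, 0, 0, 0, 0, 0, 0, 0.2, 0, 0, 0, 0, 0, 0, 0.2, 0, 0, -0.5, 0, 0, 0, 0.2, 0, 0, -0.5, 0, 0, 0, 0.2, 0, 0, -1, 0, 0, 0, 0.2, 0, 0, -1, 0, 0, 0, 0.2], grip_force=50)

```text
t: 17.42
eef_pos: [0.4807, 0.3824, 0.1122]
tool_rot: [-0.0, 0.138, 0.99, -0.002]
contact_force: [0.6, 0.3, -2.3]
gripper_width: 0.533
grasp_force: 52.6
```

```bash
python3 st.py .482 .3815 .05
```

```text
17.4167 [0.48068241 0.38243322 0.11223074] [ 0.56480809  0.26187901 -2.26059225] 0.5326631604348359 52.60566473007202 
 [[-0.962  0.274 -0.001]
 [ 0.274  0.962 -0.004]
 [ 0.    -0.004 -1.   ]] 
q [-0.12  0.7  -0.93  1.76  0.65  1.03 -0.  ]
to go, tool axes mm: [-1.6 -0.3 62.2]
```

>>> jog_arm(moves=[0, 0, -1, 0, 0, 0, 0.2, 0, 0, -1, 0, 0, 0, 0.2, 0, 0, -1, 0, 0, 0, 0.2, 0, 0, -1, 0, 0, 0.5, 0.2, 0, 0, -1, 0, 0, 0.5, 0.2, 0, 0, -1, 0, 0, 1, 0.2, 0, 0, -1, 0, 0, 1, 0.2, 0, 0, -1, 0, 0, 1, 0.2])

```text
t: 18.08
eef_pos: [0.4806, 0.3832, 0.2731]
tool_rot: [0.0, 0.276, 0.961, -0.001]
contact_force: [-0.5, 0.6, -2.8]
gripper_width: 0.531
grasp_force: 52.8
```

>>> jog_arm(moves=[0, 0, 0, 0, 0, 1, 0.2, 0, 0, 0, 0, 0, 1, 0.2, 0, 0, 0, 0, 0, 1, 0.2, 0, 0, 0, 0, 0, 1, 0.2, 0, 0, 0, 0, 0, 1, 0.2, 0, 0, 0, 0, 0, 1, 0.2, 0, 0, 0, 0, 0, 1, 0.2, 0, 0, 0, 0, 0, 1, 0.2])

```text
t: 18.75
eef_pos: [0.4807, 0.3833, 0.2721]
tool_rot: [0.001, 0.53, 0.848, -0.001]
contact_force: [0.1, -0.3, -2.5]
gripper_width: 0.535
grasp_force: 52.9
```

>>> jog_arm(moves=[0, 0, 0, 0, 0, 1, 0.2, 0, 0, 0, 0, 0, 1, 0.2, 0, 0, 0, 0, 0, 1, 0.2, 0, 0, 0, 0, 0, 1, 0.2, 0, 0, 0, 0, 0, 1, 0.2, 0, 0, 0, 0, 0, 1, 0.2, 0, 0, 0, 0, 0, 1, 0.2, 0, 0, 0, 0, 0, 1, 0.2])

```text
t: 19.42
eef_pos: [0.4805, 0.3834, 0.2721]
tool_rot: [0.001, 0.743, 0.669, -0.001]
contact_force: [0.5, -0.3, -2.2]
gripper_width: 0.532
grasp_force: 52.9
```

```bash
python3 st.py .649 .1003 .26
```

```text
19.4167 [0.4805496  0.38335744 0.27209768] [ 0.47117649 -0.30747922 -2.19602336] 0.531731507131225 52.85220444202423 
 [[ 0.105  0.994 -0.001]
 [ 0.994 -0.105 -0.003]
 [-0.003 -0.    -1.   ]] 
q [-0.23  0.44 -0.74  1.62  0.31  1.21 -1.14]
to go, tool axes mm: [-263.7  197.3   12.7]
```

>>> jog_arm(moves=[-0.82, 0.62, 0, 0, 0, 0, 0.2, -0.82, 0.62, 0, 0, 0, 0, 0.2, -0.82, 0.62, 0, 0, 0, 0, 0.2, -0.82, 0.62, 0, 0, 0, 0, 0.2, -0.82, 0.62, 0, 0, 0, 0, 0.2, -0.82, 0.62, 0, 0, 0, 0, 0.2, -0.82, 0.62, 0, 0, 0, 0, 0.2, -0.82, 0.62, 0, 0, 0, 0, 0.2])

```text
t: 20.08
eef_pos: [0.5663, 0.242, 0.2725]
tool_rot: [0.001, 0.742, 0.67, -0.001]
contact_force: [-0.2, 0.9, -2.6]
gripper_width: 0.533
grasp_force: 52.7
```

>>> jog_arm(moves=[-0.82, 0.62, 0, 0, 0, 0, 0.2, -0.82, 0.62, 0, 0, 0, 0, 0.2, -0.82, 0.62, 0, 0, 0, 0, 0.2, -0.82, 0.62, 0, 0, 0, 0, 0.2, -0.82, 0.62, 0, 0, 0, 0, 0.2, -0.82, 0.62, 0, 0, 0, 0, 0.2, -0.82, 0.6, 0, 0, 0, 0, 0.2, -0.8, 0.55, 0, 0, 0, 0, 0.2])

```text
t: 20.75
eef_pos: [0.6499, 0.1018, 0.2728]
tool_rot: [0.001, 0.742, 0.67, -0.001]
contact_force: [-0.7, -0.4, -2.1]
gripper_width: 0.533
grasp_force: 52.7
```

```bash
python3 st.py .649 .1003 .26; python3 - <<'E'
from h import *
import pickle
c=read_camera('wrist');T=read_camera('top');S=read_camera('scene');pickle.dump((c,T,S),open('c9.pkl','wb'))
g=cv2.cvtColor(c['color'],cv2.COLOR_BGR2GRAY)
yaw=np.radians(-5.9);Rz=np.array([[np.cos(yaw),-np.sin(yaw),0],[np.sin(yaw),np.cos(yaw),0],[0,0,1]])
E=np.array([.649,.1003,.158])
P=proj(c,[E+Rz@np.array([x,y,0]) for x,y in((-.038,-.038),(-.038,.038),(.038,.038),(.038,-.038),(0,0),(0,.02),(.02,0),(-.02,0),(0,.028))]);print(P.round(1))
# deck edges: sample rows/cols
for x in (-.02,0,.02):
    L=proj(c,[E+Rz@np.array([x,y,0]) for y in np.arange(.02,.05,.001)]).astype(np.float32);print('y+ edge at x',x,cv2.remap(g,L[None,:,0],L[None,:,1],1)[0])
for s in (-1,1):
    L=proj(c,[E+Rz@np.array([s*x,.02,0]) for x in np.arange(.028,.05,.001)]).astype(np.float32);print('x edge',s,cv2.remap(g,L[None,:,0],L[None,:,1],1)[0])
E
```

```text
20.75 [0.64992772 0.10176146 0.27281841] [-0.73495423 -0.37727872 -2.08496182] 0.5327082150408378 52.74733006954193 
 [[ 0.102  0.995 -0.   ]
 [ 0.995 -0.102 -0.002]
 [-0.002 -0.    -1.   ]] 
q [ 0.2   0.49 -0.65  1.52  0.31  1.24 -0.6 ]
to go, tool axes mm: [-1.5 -0.8 12.8]
[[231.5 250.2]
 [227.  160.3]
 [326.2 160.3]
 [322.  250.2]
 [276.7 207.3]
 [276.6 183.1]
 [301.6 207.3]
 [251.8 207.3]
 [276.6 173.1]]
y+ edge at x -0.02 [210 210 210 210 209 210 210 210 210 210 210 210 210 210 210 210 209 194
 143 119 134 128 122 115 113 122 123 121 120 121]
y+ edge at x 0 [199 207 210 210 210 211 210 210 210 210 210 210 210 210 210 210 207 183
 133 123 136 121 105 115 133 143 139 115  80  64]
y+ edge at x 0.02 [210 209 210 209 209 209 210 210 209 209 209 209 209 209 209 209 206 181
 135 124 137 129 118 123 131 138 130 116 111 112]
x edge -1 [209 207 205 204 203 204 207 210 208 194 155 134 130 123 115 105 106 122
 155 177 185 186]
x edge 1 [213 213 213 213 214 213 214 215 216 213 193 190 199 189 165 179 198 201
 201 198 183 140]
```

>>> jog_arm(moves=[-0.11, -0.04, 0, 0, 0, 0, 0.2, 0, 0, 1, 0, 0, 0, 0.2, 0, 0, 1, 0, 0, 0, 0.2, 0, 0, 0.7, 0, 0, 0, 0.2, 0, 0, 0.4, 0, 0, 0, 0.2, 0, 0, 0.2, 0, 0, 0, 0.2, 0, 0, 0, 0, 0, 0, 0.2, 0, 0, 0, 0, 0, 0, 0.2])

```text
t: 21.57
eef_pos: [0.6492, 0.1008, 0.207]
tool_rot: [0.001, 0.742, 0.67, -0.001]
contact_force: [0.5, 0.5, -1.5]
gripper_width: 0.529
grasp_force: 52.8
```

```bash
python3 st.py .6489 .0996 .2
```

```text
21.5667 [0.64916579 0.1007743  0.20704048] [ 0.52565119  0.45523793 -1.52483647] 0.5294531208265253 52.8413861989975 
 [[ 0.102  0.995  0.001]
 [ 0.995 -0.102 -0.002]
 [-0.002  0.001 -1.   ]] 
q [ 0.19  0.55 -0.63  1.59  0.35  1.12 -0.63]
to go, tool axes mm: [-1.2 -0.2  7. ]
```

>>> jog_arm(moves=[-0.06, 0, 0.05, 0, 0, 0, 0.2, 0, 0, 0.05, 0, 0, 0, 0.2, 0, 0, 0.05, 0, 0, 0, 0.2, 0, 0, 0.05, 0, 0, 0, 0.2, 0, 0, 0.05, 0, 0, 0, 0.2, 0, 0, 0, 0, 0, 0, 0.2, 0, 0, 0, 0, 0, 0, 0.2, 0, 0, 0, 0, 0, 0, 0.2])

```text
t: 22.23
eef_pos: [0.6488, 0.099, 0.2013]
tool_rot: [0.001, 0.743, 0.67, -0.001]
contact_force: [0.3, -0.0, -1.7]
gripper_width: 0.534
grasp_force: 52.9
```

>>> jog_arm(moves=[0, 0, 0.05, 0, 0, 0, 0.2, 0, 0, 0.05, 0, 0, 0, 0.2, 0, 0, 0, 0, 0, 0, 0.2, 0, 0, 0, 0, 0, 0, 0.2, 0, 0, 0, 0, 0, 0, 0.2, 0, 0, 0, 0, 0, 0, 0.2, 0, 0, 0, 0, 0, 0, 0.2, 0, 0, 0, 0, 0, 0, 0.2])

```text
t: 22.9
eef_pos: [0.6487, 0.099, 0.1993]
tool_rot: [0.001, 0.743, 0.67, -0.001]
contact_force: [0.2, -0.4, -1.4]
gripper_width: 0.53
grasp_force: 52.9
```

```bash
python3 - <<'E'
from h import *
import pickle
c=read_camera('wrist');pickle.dump(c,open('c10.pkl','wb'))
g=cv2.cvtColor(c['color'],cv2.COLOR_BGR2GRAY)
yaw=np.radians(-5.9);Rz=np.array([[np.cos(yaw),-np.sin(yaw),0],[np.sin(yaw),np.cos(yaw),0],[0,0,1]])
E=np.array([.6487,.0990,.158])
def S(pts):
    L=proj(c,[E+Rz@np.array(p) for p in pts]).astype(np.float32);return cv2.remap(g,L[None,:,0],L[None,:,1],1)[0]
for x in (-.02,0,.02): print('y+',x,S([[x,y,0] for y in np.arange(.030,.046,.001)]))
for s in (-1,1):
  for y in (.018,.02): print('x',s,S([[s*x,y,0] for x in np.arange(.030,.046,.001)]))
# foot: long edge +y side at z=.010 above foot bottom; ends
for s in (-1,1): print('foot end',s,S([[s*x,0.006,.012] for x in np.arange(.028,.042,.001)]))
for x in(-.028,.028): print('foot side',S([[x,y,.012] for y in np.arange(.004,.02,.001)]))
E
```

```text
y+ -0.02 [149 149 149 149 149 150 150 149 148 128 105 121 145 129 131 133]
y+ 0 [151 151 149 150 150 150 150 150 147 123 103 127 145 129 118 114]
y+ 0.02 [212 212 213 212 212 212 212 212 208 145 104 128 140 130 129 125]
x -1 [146 145 144 145 148 150 149 143 129 116 107 113 143 188 206 210]
x -1 [146 145 144 145 148 149 148 144 130 118 108 110 139 182 205 208]
x 1 [153 170 212 217 217 220 220 220 212 209 187 103  31  27  27  26]
x 1 [159 203 217 217 217 219 220 219 212 206 194 168 153 106  95  95]
foot end -1 [179 179 178 178 178 174 147 167 205 208 208 208 208 208 208]
foot end 1 [190 189 190 191 190 190 202 216 212 207 201 189 137 130 128]
foot side [182 179 179 181 177 169 147 117  92  85  97 134 147 147 147 147]
foot side [197 195 190 187 189 187 181 162 122  93  85 101 141 152 152 152]
```

>>> jog_arm(moves=[0.045, 0.015, 0.05, 0, 0, 0, 0.2, 0, 0, 0.05, 0, 0, 0, 0.2, 0, 0, 0, 0, 0, 0, 0.2, 0, 0, 0, 0, 0, 0, 0.2, 0, 0, 0, 0, 0, 0, 0.2, 0, 0, 0, 0, 0, 0, 0.2, 0, 0, 0, 0, 0, 0, 0.2, 0, 0, 0, 0, 0, 0, 0.2])

```text
t: 23.62
eef_pos: [0.649, 0.0995, 0.1987]
tool_rot: [0.001, 0.743, 0.67, -0.001]
contact_force: [-3.5, -2.4, 7.5]
gripper_width: 0.531
grasp_force: 53.3
```

```bash
python3 st.py .649 .0999 .197
```

```text
23.6167 [0.64897019 0.09952724 0.19865349] [-3.49351377 -2.40501037  7.4904386 ] 0.5313222198773048 53.33135426044464 
 [[ 0.103  0.995 -0.   ]
 [ 0.995 -0.103 -0.004]
 [-0.004  0.    -1.   ]] 
q [ 0.19  0.55 -0.63  1.6   0.36  1.11 -0.63]
to go, tool axes mm: [ 0.4 -0.   1.7]
```

>>> jog_arm(moves=[0, 0, 0, 0, 0, 0, 0.2, 0, 0, 0, 0, 0, 0, 0.2, 0, 0, 0, 0, 0, 0, 0.2, 0, 0, 0, 0, 0, 0, 0.2, 0, 0, 0, 0, 0, 0, 0.2, 0, 0, 0, 0, 0, 0, 0.2, 0, 0, 0, 0, 0, 0, 0.2, 0, 0, 0, 0, 0, 0, 0.2])

```text
t: 24.28
eef_pos: [0.649, 0.0995, 0.1986]
tool_rot: [0.001, 0.743, 0.67, -0.001]
contact_force: [-4.3, -1.9, 7.7]
gripper_width: 0.53
grasp_force: 53.3
```

```bash
python3 - <<'E'
from h import *
import pickle
c=read_camera('wrist');S=read_camera('scene')
g=cv2.cvtColor(c['color'],cv2.COLOR_BGR2GRAY)
yaw=np.radians(-5.9);Rz=np.array([[np.cos(yaw),-np.sin(yaw),0],[np.sin(yaw),np.cos(yaw),0],[0,0,1]])
E=np.array([.649,.0995,.158])
def P(pts):
    L=proj(c,[E+Rz@np.array(p) for p in pts]).astype(np.float32);return cv2.remap(g,L[None,:,0],L[None,:,1],1)[0]
for x in (-.02,0,.02): print('y+',x,P([[x,y,0] for y in np.arange(.030,.046,.001)]))
for x in(-.028,.028): print('foot side',P([[x,y,.010] for y in np.arange(.004,.02,.001)]))
S0=pickle.load(open('c0.pkl','rb'))['scene'];G=lambda c:cv2.cvtColor(c['color'],cv2.COLOR_BGR2GRAY).astype(int)
print((G(S)-G(S0))[209:220,283:293]);print(get_obs()['contact_force'])
E
```

```text
y+ -0.02 [149 149 149 149 150 150 149 149 140 111 108 142 135 126 132 120]
y+ 0 [150 149 150 150 150 149 150 149 138 107 112 144 133 125 111 120]
y+ 0.02 [212 212 212 212 212 212 212 210 176 111 110 141 132 130 127 123]
foot side [180 178 179 166 147 136 119  97  86  89 127 147 148 148 147 147]
foot side [195 189 186 188 187 183 168 131  97  86  90 133 153 153 153 152]
[[  6  11  20  13   2   2   2   1   3   2]
 [  6   7   2   8   7   0   4   3   1   3]
 [  3   2 -14 -31 -17   0   2   0  -1   1]
 [  3  -2 -26 -33 -10   1   1   0   1   0]
 [ -4 -25 -28 -15   0   3   6  -1   3   2]
 [  3   1  -4   4   8  26  34  14   2   0]
 [ 20   3   5  15  50  70  31   9   2   1]
 [ 38  14   4  12  43  35   5   0   3   2]
 [ 36  32  17   8  18   2   0   4   1   1]
 [ 29   2   0   0   4   0   3   3   2   2]
 [-14 -10  -5   3  -1   0   4   6   2   4]]
[-4.39633835 -2.0386815   7.79979509]
```

```bash
python3 -c "
from station import *
print(hand_in())"
```

```text
the job is handed in; nothing more can be done
None
```

I handed the job in at about 24 s, with the gauge held upright on the deck over the bore and pressed at about 10 N (from the wrist force). By my image estimates, the foot is within about 1 mm of centre. I turned the notch to the pointer; it had gone past by about 4–5°, so I turned it back, and I estimate it is within about 3° but did not look at it close up after that. The result of the judging was not returned.

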